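# Uncover, sort and close up the darkroom trays

## Task

Tidy the darkroom bench after printing: first lift the wooden dust cover off the green tray and lay it flat, handle up, on the cork mat; then put all print tongs into the red tray, all steel film clips into the green tray and all film pots into the yellow tray, each right down inside and not perched on a rim; last, lay the cover back squarely and flat on the green tray's rim so that it closes the tray. Do not disturb the timer box, the brown bottle and the beaker.

Things in the scene. Friction and masses are not known exactly. Their poses are not given: they have to be found in the camera images.
- red_tray: red open plastic tray, fixed to the bench; outside 140 (x) x 200 (y) x 45 high, walls and floor 5 thick; origin: centre of its underside, z up, y along its long side. For the print tongs
- green_tray: green open plastic tray, fixed to the bench; outside 140 (x) x 200 (y) x 45 high, walls and floor 5 thick; origin: centre of its underside, z up, y along its long side. For the film clips; at the start the wooden cover lies on its rim and closes it
- yellow_tray: yellow open plastic tray, fixed to the bench; outside 140 (x) x 200 (y) x 45 high, walls and floor 5 thick; origin: centre of its underside, z up, y along its long side. For the film pots
- cork_mat: cork mat fixed on the bench to the robot's left, 200 (x) x 250 (y) x 4 thick; origin: centre of its underside, so its top is 4 above it
- board: flat wooden dust cover with two thin brass strips, 170 (x) x 220 (y) x 10 thick, 0.25 to 0.5 kg, with a dark wooden bar handle on top at its centre: 18 wide (x), 100 long (along y), reaching from 10 to 40 above the cover's underside; origin: centre of the underside, z up. At the start it lies on the rim of the green tray with its y along the tray's y, overhanging 10 to 15 on every side, underside 45 above the bench
- tongs1: bamboo print tongs with black rubber tips lying flat: 138 long (along its x), 24 wide (y), 16 high (z), one rigid piece, 25 to 60 g; origin: centre of the underside, about the centre of mass. May be absent
- pot1: black film pot of square section with a grey lid, closed and rigid, lying on its side: 62 long (along its x, lid at +x), 38 wide (y), 38 high (z), 35 to 70 g; origin: centre of the underside as it lies at the start. May be absent
- clip1: flat steel film clip lying flat: 88 long (along its x), 24 wide (y), 16 high (z), one rigid piece, 50 to 100 g; origin: centre of the underside. May be absent
- pot2: black film pot of square section with a grey lid, closed and rigid, lying on its side: 62 long (along its x, lid at +x), 38 wide (y), 38 high (z), 35 to 70 g; origin: centre of the underside as it lies at the start. May be absent
- tongs2: bamboo print tongs with black rubber tips lying flat: 138 long (along its x), 24 wide (y), 16 high (z), one rigid piece, 25 to 60 g; origin: centre of the underside, about the centre of mass. May be absent
- clip2: flat steel film clip lying flat: 88 long (along its x), 24 wide (y), 16 high (z), one rigid piece, 50 to 100 g; origin: centre of the underside. May be absent
- clip3: flat steel film clip lying flat: 88 long (along its x), 24 wide (y), 16 high (z), one rigid piece, 50 to 100 g; origin: centre of the underside. May be absent
- pot1_center (a point): the middle of pot1, 19 above its origin; axes as the pot's
- pot2_center (a point): the middle of pot2, 19 above its origin; axes as the pot's
- timer: bystander: wooden enlarger timer box with grey knobs, 100 x 180 x 70 high; origin: centre of its underside
- brown_bottle: bystander: brown bottle, 66 diameter, 160 high; origin: centre of its underside
- beaker: bystander: white plastic beaker, 80 diameter, 90 high; origin: centre of its underside
Not all that is in view belongs to the job. Leave any purple or turquoise look-alike of the tongs1 alone.

How it is judged:
By the outcome, as a careful person would: the job done as asked, in the order asked, and still so for the second after the job is handed in, with the robot touching nothing.
Of tongs1, pot1, clip1, pot2, tongs2, clip2, clip3 only 6 to 7 are there at a start; the rules pass over those that are not, and their reading is None.
At some moment in a run one of tongs1, pot1, clip1, pot2, tongs2, clip2, clip3 may be knocked a few centimetres aside while the robot is not near it.
Once in a run the grip may slacken for a moment while it holds something.
It also fails if it takes over 192 s, if anything falls off the work surface, if the arm or the gripper's body presses on something with over 40 N, if the wrist force passes 120 N, or if a joint passes its speed limit or range.

## Robot

A 7-joint arm with a two-finger parallel gripper is mounted at the origin on the work surface. World frame = base frame: x ahead of the robot, y to its left, z up, the work surface at z = 0. Lengths are in m, angles in rad, forces in N, time in s.
With the tool pointing down it reaches from about 0.425 to 0.925 m from the base axis. Payload 6.8 kg.
Tool frame: the origin (TCP) lies at the very end of the fingers, on their centre line; the grasp point (between the pads) lies bot.grip_point_offset behind it (bot.grip_point_offset is the distance from the TCP to the grasp point, in m); z points along the fingers, y is the line along which they close (so a half turn about z gives the same grasp; the last joint's range is limited). The gripper opens to 85 mm and grips with 20 to 120 N. Pads are 22 mm wide; open, the fingers measure 114 mm over their backs; the gripper's body (76 mm by 85 mm) begins 54 mm behind the grasp point. The pads swing forward as they close: fully open they stand 13 mm farther back than shut.
Start: joints at [-1.358, 0.477, 0.022, 1.555, -0.011, 1.109, -0.083], TCP at [0.213, 0.641, 0.231] pointing down, gripper open.
Joint ranges: [-2.96, 2.96], [-0.34, 2.1], [-1.41, 1.46], [0.24, 2.44], [-1.37, 4.51], [0.17, 1.92], [-2.96, 2.96]. Speed limits (rad/s): [2.39, 2.39, 3.14, 3.14, 3.14, 3.14, 3.14].

## Interface

Orientations are given as a unit quaternion [w, x, y, z].
In Python, from station import bot, imaging gives the robot as it stands. The module is installed in compiled form; this text tells all that it offers.
- The arm moves only by the tool carry_out, never from a script. Its argument "targets" is one flat list of numbers, 5 for each row, row after row: the closure in counts, from 0 (fully open) to 255 (shut), then the shift along the world's x, y, z in mm, then the turn about the world's z in degrees. A call has 1 to 20 rows; each row shifts and turns the commanded pose from where the row before left it; what a row does not reach is not made up. A row lasts 1/10 s, in which the tool goes at most 50 mm and 8.59 degrees, less where a joint would pass 70% of its speed; a pose out of reach is approached as far as the arm can. A call is refused whole if a number of a shift passes 50 or a number of a turn 8.59, either way. A call with a gripper value outside its range is refused whole. The fingers move at their own pace and stop on an object; "newtons" is the grip in N (left out, the last holds). Time passes only in rows, so rows that do not move let the fingers close. It gives the time, the measured TCP pose, the force, the opening and the grip force at its end, in the units of the state.
- bot.get_obs(): the state, without advancing time (a new reading comes with each control period).
- imaging.read_camera(name): name is "scene" or "top" or "wrist"; returns a dict with "frame" (420x560x3 uint8, red, green, blue), "fov_y" (degrees; the focal length in pixels is half the picture's height over the tangent of half this angle, whatever the lens; pixels are square), "cx", "cy" (the principal point, pixels), "pose" (4x4, takes a point from camera to world coordinates); the wrist camera has in their place "tool_from_camera" (4x4, takes a point from camera to tool coordinates, whose origin is the TCP and whose axes are the flange's). Camera axes: x right, y up, looking along -z (the intrinsics and any distortion apply to the point x, -y, -z); pixel columns grow to the right and rows downward; lengths in m; the calibration is good to about 2 mm. A picture is of the moment at which its call begins: read the wrist's pose just before it. There is no depth.
- bot.hand_in(): hands the job in; it is judged then, once.
The state is a dict: "t": time; "q": joint angles; "joint_vel": joint speeds; "joint_torque": joint torques, N m; "eef_pos": TCP position; "tool_rot": TCP orientation; "contact_force": force on the tool from outside, world axes, zero at the start; "torque": the same for the moment, N m; "gripper_width": opening from 0.0 (shut) to 1.0 (fully open); "grasp_force": force on a finger pad.
Only numpy, scipy, OpenCV 4.12 (cv2) and the standard library are available. Lean on these libraries where they do the work, as an engineer would, in place of code of your own. Each camera call takes 0.05 s, during which the arm holds its last target. There are 200 camera calls.

## Working session

There is one attempt and no reset: what is moved stays moved. The work goes in short steps, Python scripts to look and compute and a tool call to move; the robot and the scene stay as the last step left them, time stands still between calls to the robot, and variables do not carry over. Pictures are saved under pics/ and viewed, at most 14 in all, crops included, and the job is handed in when it is done.

Besides the shell and the picture viewer there is one more tool, called after "Request:" by a JSON object that holds its "op" and its "data", one argument or row to a line. carry_out: Moves the arm, as the interface text tells. Its arguments: {"type":"object","properties":{"targets":{"type":"array","items":{"type":"number"}},"newtons":{"type":"number"}},"required":["targets"]}

```bash
mkdir -p pics
cat > h.py <<'E'
import numpy as np, cv2, sys
from station import bot, imaging
def save(n,f): cv2.imwrite(f'pics/{n}.png', cv2.cvtColor(cv2.resize(f,(784,588)),cv2.COLOR_RGB2BGR))
E
python3 - <<'E'
from h import *
o=bot.get_obs(); print({k:np.round(v,3) for k,v in o.items()}, bot.grip_point_offset)
for n in("top","scene"):
    c=imaging.read_camera(n); save(n+'0',c['frame']); print({k:(np.round(v,3).tolist() if k!='frame' else 0) for k,v in c.items()})
E
```

```text
{'t': np.float64(0.0), 'q': array([-1.358,  0.478,  0.022,  1.556, -0.012,  1.109, -0.083]), 'joint_vel': array([ 0.   ,  0.   , -0.   , -0.   , -0.   , -0.001,  0.   ]), 'joint_torque': array([ 1.0000e-03, -5.9643e+01,  1.6080e+00, -2.8119e+01,  1.2000e-02,
        9.0000e-03, -0.0000e+00]), 'eef_pos': array([0.213, 0.64 , 0.23 ]), 'tool_rot': array([-0.   ,  0.16 ,  0.987, -0.001]), 'contact_force': array([ 0.752,  0.322, -0.093]), 'torque': array([-0.013, -0.031,  0.028]), 'grasp_force': np.float64(0.0), 'gripper_width': np.float64(0.997)} 0.0187
{'frame': 0, 'fov_y': 42.148, 'cx': 273.482, 'cy': 209.236, 'pose': [[0.01, 0.986, -0.169, 0.286], [-1.0, 0.01, -0.001, 0.021], [0.001, 0.169, 0.986, 1.47], [0.0, 0.0, 0.0, 1.0]]}
{'frame': 0, 'fov_y': 56.969, 'cx': 284.315, 'cy': 207.259, 'pose': [[0.285, -0.593, 0.753, 1.424], [0.958, 0.165, -0.233, -0.278], [0.014, 0.788, 0.615, 0.814], [0.0, 0.0, 0.0, 1.0]]}
```

View pics/top0.png

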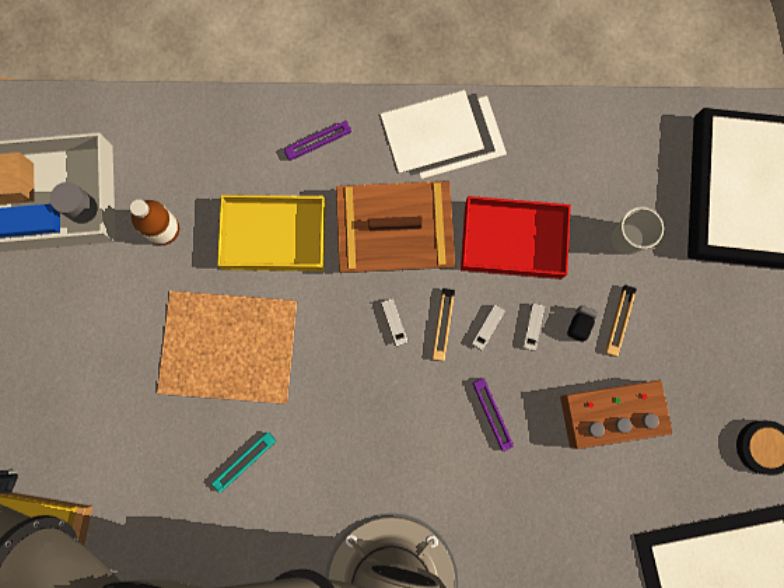

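View pics/scene0.png

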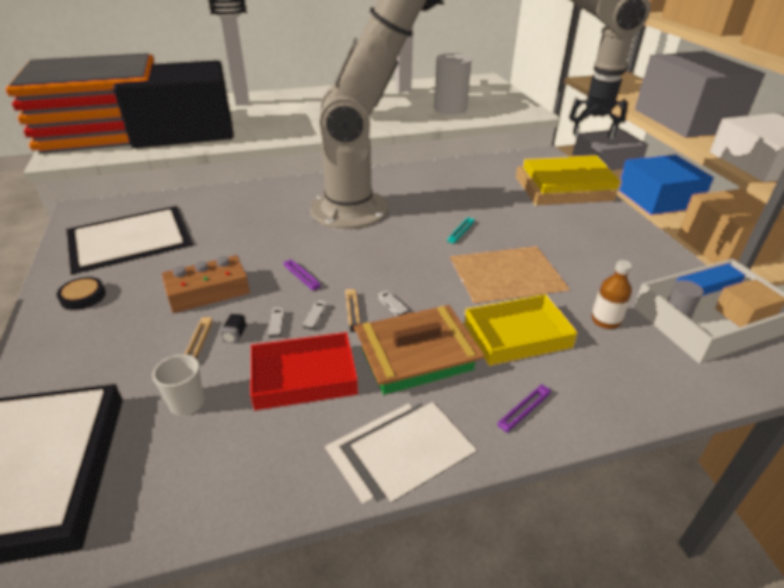

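The top view shows the yellow tray (270,232), covered green tray (395,225) and red tray (516,237). Three clips lie at (391,322), (489,327) and (534,327), two tongs at (443,325) and (621,320), and one pot at (582,323). The cork mat is at (228,346). The purple and turquoise pieces are decoys.

```bash
cat >> h.py <<'E'
def toworld(c,px,z):
    px=np.atleast_2d(px).astype(float); f=210/np.tan(np.radians(c['fov_y']/2))
    d=np.c_[(px[:,0]-c['cx'])/f,-(px[:,1]-c['cy'])/f,-np.ones(len(px))]@c['pose'][:3,:3].T
    o=c['pose'][:3,3]; return (o+d*((z-o[2])/d[:,2])[:,None])[:,:2]*1000
def rect(c,mask,roi,z,name):
    x0,y0,x1,y1=[int(v/1.4) for v in roi]; m=np.zeros_like(mask); m[y0:y1,x0:x1]=mask[y0:y1,x0:x1]
    cs,_=cv2.findContours(m,cv2.RETR_EXTERNAL,cv2.CHAIN_APPROX_NONE)
    cs=[k for k in cs if len(k)>4]
    if not cs: print(name,'none');return
    k=max(cs,key=cv2.contourArea)[:,0]
    (cx,cy),(w,h),a=cv2.minAreaRect(toworld(c,k,z).astype(np.float32))
    if w<h: w,h,a=h,w,a+90
    a=(a+90)%180-90
    print(name,'ctr %.0f %.0f size %.0f x %.0f long-axis deg %.1f'%(cx,cy,w,h,a)); return cx,cy,a
def tip():
    o=bot.get_obs(); w,x,y,z=o['tool_rot']
    print('t %.2f tcp'%o['t'],np.round(o['eef_pos']*1000,1),'closing deg %.1f'%(np.degrees(np.arctan2(1-2*(x*x+z*z),2*(x*y-w*z)))), 'F',np.round(o['contact_force'],1),'w %.3f gf %.1f'%(o['gripper_width'],o['grasp_force'])); return o
def masks(f):
    H,S,V=[a.astype(int) for a in cv2.split(cv2.cvtColor(f,cv2.COLOR_RGB2HSV))]
    u=lambda b:(b*255).astype(np.uint8)
    return dict(red=u(((H<8)|(H>172))&(S>180)&(V>70)),yel=u((H>20)&(H<32)&(S>170)&(V>60)),bright=u((S<50)&(V>140)),wood=u((S>70)&(V>60)&(H<30)),dark=u(V<62),green=u((H>40)&(H<85)&(S>100)))
E
python3 - <<'E'
from h import *
tip(); c=imaging.read_camera('top'); M=masks(c['frame'])
rect(c,M['red'],(450,185,585,285),.045,'red'); rect(c,M['yel'],(205,185,332,280),.045,'yel')
rect(c,M['wood'],(332,172,460,280),.055,'cover')
rect(c,M['wood'],(140,280,310,410),.004,'cork')
for n,r in dict(clA=(365,290,415,350),clB=(465,298,512,355),clC=(515,298,553,355)).items(): rect(c,M['bright'],r,.016,n)
for n,r in dict(toA=(425,282,462,366),toB=(598,280,645,360)).items(): 
    rect(c,cv2.bitwise_or(M['wood'],M['dark']),r,.016,n); rect(c,M['wood'],r,.016,n+'wood')
rect(c,M['dark'],(560,300,602,345),.038,'pot')
x=c['frame'][int(290/1.4):int(365/1.4),int(365/1.4):int(645/1.4)]
y=c['frame'][int(175/1.4):int(280/1.4),int(330/1.4):int(460/1.4)]
a=cv2.resize(x,(800,214)); b=cv2.resize(y,(465,375))
im=np.zeros((590,800,3),np.uint8); im[:214]=a; im[215:590,:465]=b
cv2.imwrite('pics/crop1.png',im[:,:,::-1])
E
```

```text
t 0.10 tcp [212.7 640.1 230.4] closing deg 71.6 F [ 0.   0.7 -0.3] w 1.005 gf 0.0
red ctr 643 -231 size 203 x 147 long-axis deg 85.8
yel ctr 647 238 size 203 x 147 long-axis deg 89.6
cover ctr 660 1 size 221 x 173 long-axis deg -87.0
cork ctr 431 321 size 250 x 202 long-axis deg 86.2
clA ctr 485 10 size 114 x 95 long-axis deg 0.6
clB ctr 476 -179 size 110 x 87 long-axis deg -0.4
clC ctr 477 -276 size 110 x 53 long-axis deg -1.5
toA ctr 476 -94 size 140 x 26 long-axis deg -8.3
toAwood ctr 470 -93 size 128 x 25 long-axis deg -8.6
toB ctr 487 -434 size 140 x 28 long-axis deg -17.4
toBwood ctr 483 -433 size 130 x 28 long-axis deg -17.2
pot ctr 475 -353 size 61 x 41 long-axis deg -24.7
```

View pics/crop1.png

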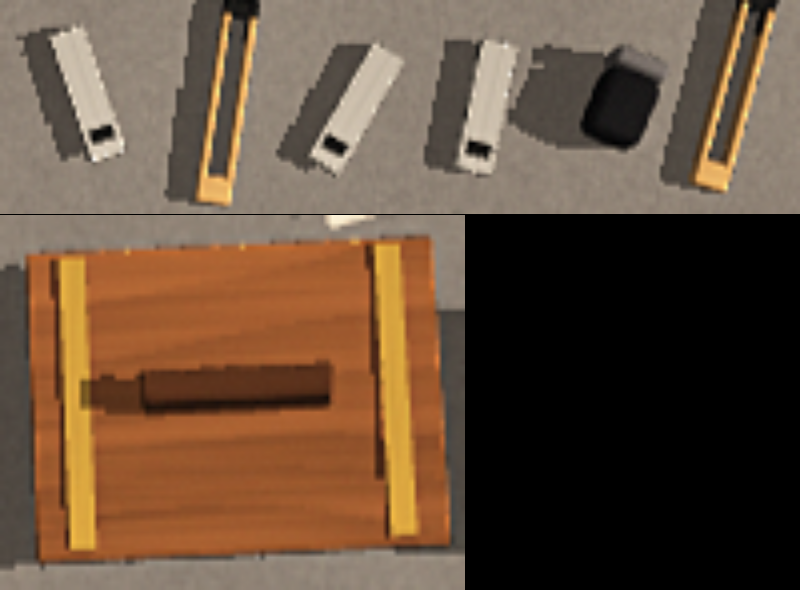

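Request:
{"op": "carry_out", "data": {
  "targets": [0,28,-40,0,-4.3,0,28,-40,0,-4.3,0,28,-40,0,-4.3,0,28,-40,0,-4.3,0,28,-40,0,-4.3,0,28,-40,0,-4.3,0,28,-40,0,-4.3,0,28,-40,0,-4.3,0,28,-40,0,-4.3,0,28,-40,0,-4.3,0,28,-40,0,-4.3,0,28,-40,0,-4.3,0,28,-40,0,-4.3,0,28,-40,0,-4.3,0,28,-40,0,-4.3,0,28,-40,0,-4.3,0,0,0,0,0,0,0,0,0,0],
  "newtons": 60
}}

```text
t: 1.95
eef_pos: [0.6609, -0.001, 0.2307]
tool_rot: [-0.0, 0.69, 0.723, -0.001]
contact_force: [0.5, 0.5, 0.0]
gripper_width: 0.997
grasp_force: 0.0
```

```bash
cat >> h.py <<'E'
def wcam():
    from scipy.spatial.transform import Rotation as R
    o=tip(); c=imaging.read_camera('wrist'); T=np.eye(4); w,x,y,z=o['tool_rot']
    T[:3,:3]=R.from_quat([x,y,z,w]).as_matrix(); T[:3,3]=o['eef_pos']; c['pose']=T@c['tool_from_camera']; return c
E
python3 - <<'E'
from h import *
c=wcam(); save('w1',c['frame']); print(np.round(c['pose'],3))
E
```

```text
t 1.95 tcp [660.9  -1.  230.7] closing deg 2.7 F [0.5 0.5 0. ] w 0.997 gf 0.0
[[ 0.999 -0.045 -0.014  0.656]
 [ 0.047  0.946  0.322  0.082]
 [-0.002 -0.322  0.947  0.373]
 [ 0.     0.     0.     1.   ]]
```

View pics/w1.png

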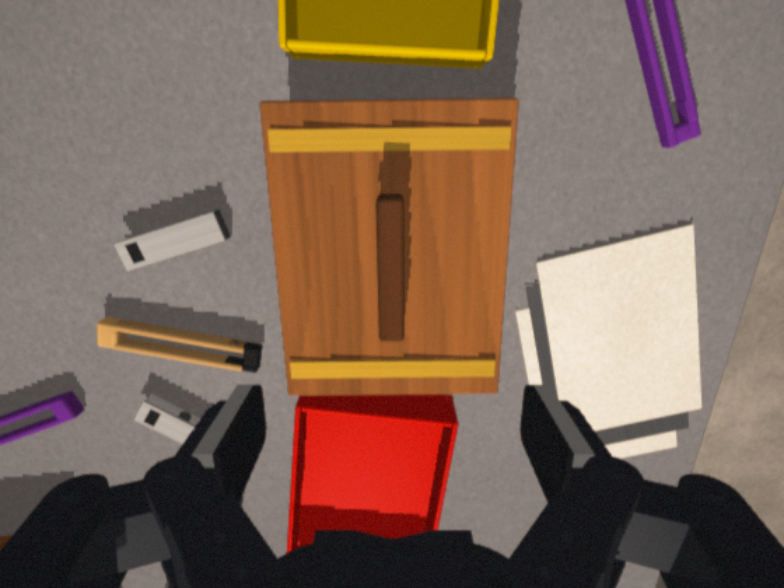

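The handle runs vertically at about (391,268). The cover corners are near (262,101), (517,98), (497,392) and (289,394).

Run:
```python
from h import *
c=wcam(); f=lambda p,z:np.round(toworld(c,np.array(p)/1.4,z),0)
for p,z in (([(262,101),(517,98),(497,392),(289,394)],.055),([(377,196),(404,196),(404,340),(380,340)],.085),([(285,50),(492,56)],.045),([(302,407),(456,424)],.045)):
    k=f(p,z); print(k.tolist(),k.mean(0))
M=masks(c['frame']); M['bright']=((c['frame'].min(2)>150)*255).astype(np.uint8)
rect(c,M['bright'],(100,180,245,280),.016,'clA')
rect(c,cv2.bitwise_or(M['wood'],M['dark']),(90,310,263,380),.016,'toA')
t=imaging.read_camera('top'); fr=t['frame']
b=((fr.min(2)>150)*255).astype(np.uint8); b=cv2.morphologyEx(b,cv2.MORPH_CLOSE,np.ones((5,5)))
for n,r in dict(clA=(365,290,415,350),clB=(465,298,512,355),clC=(515,298,553,355)).items(): rect(t,b,r,.016,n)
```

```text
t 2.00 tcp [660.5   1.  230.7] closing deg 2.8 F [-0.3  0.9  0. ] w 1.000 gf 0.0
[[569.0, 106.0], [734.0, 116.0], [748.0, -101.0], [581.0, -111.0]] [658.    2.5]
[[647.0, 52.0], [663.0, 53.0], [669.0, -45.0], [652.0, -46.0]] [657.75   3.5 ]
[[582.0, 138.0], [717.0, 141.0]] [649.5 139.5]
[[589.0, -129.0], [720.0, -139.0]] [ 654.5 -134. ]
clA ctr 479 -2 size 86 x 23 long-axis deg 19.7
toA ctr 477 -92 size 141 x 32 long-axis deg -8.6
clA none
clB ctr 472 -181 size 89 x 24 long-axis deg -29.4
clC ctr 474 -269 size 90 x 24 long-axis deg -12.9
```

Request:
{"op": "carry_out", "data": {
  "targets": [0,-1,1,-45,0.4,0,0,0,-45,0,0,0,0,-45,0,0,0,0,-27,0,0,0,0,-9,0,0,0,0,0,0,255,0,0,0,0,255,0,0,0,0,255,0,0,0,0,255,0,0,0,0,255,0,0,0,0,255,0,0,0,0,255,0,0,0,0,255,0,0,0,0,255,0,0,10,0,255,0,0,20,0,255,0,0,0,0],
  "newtons": 110
}}

```text
t: 3.8
eef_pos: [0.6614, 0.0013, 0.0927]
tool_rot: [0.001, 0.687, 0.727, 0.001]
contact_force: [0.1, -0.9, -3.1]
gripper_width: 0.189
grasp_force: 108.1
```

Request:
{"op": "carry_out", "data": {
  "targets": [255,0,0,30,0,255,0,0,40,0,255,0,0,35,0,255,-25.5,35.3,0,-0.8,255,-25.5,35.3,0,-0.8,255,-25.5,35.3,0,-0.8,255,-25.5,35.3,0,-0.8,255,-25.5,35.3,0,-0.8,255,-25.5,35.3,0,-0.8,255,-25.5,35.3,0,-0.8,255,-25.5,35.3,0,-0.8,255,-25.5,35.3,0,-0.8,255,0,0,-45,0,255,0,0,-45,0,255,0,0,-30,0,255,0,0,0,0,255,0,0,0,0]
}}

```text
t: 5.5
eef_pos: [0.4305, 0.3189, 0.0754]
tool_rot: [0.0, 0.731, 0.682, -0.0]
contact_force: [0.3, -0.1, -3.9]
gripper_width: 0.185
grasp_force: 108.3
```

Run:
```python
from h import *
tip();c=wcam(); save('w2',c['frame'])
t=imaging.read_camera('top'); M=masks(t['frame'])
rect(t,M['green'],(320,172,470,285),.045,'green')
```

```text
t 5.50 tcp [430.5 318.9  75.4] closing deg -4.0 F [ 0.3 -0.1 -3.9] w 0.185 gf 108.3
t 5.50 tcp [430.5 318.9  75.4] closing deg -4.0 F [ 0.3 -0.1 -3.9] w 0.185 gf 108.3
green ctr 657 1 size 200 x 148 long-axis deg -85.7
```

View pics/w2.png

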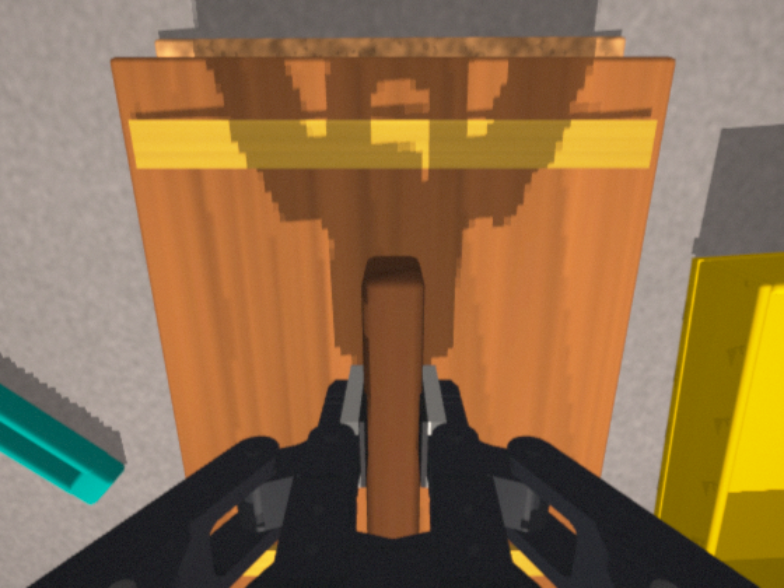

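The held cover sits over the mat with the same alignment, and the mat edge shows evenly behind it at row 47. I'll lower and release.

Request:
{"op": "carry_out", "data": {
  "targets": [255,0,0,-40,0,255,0,0,-12,0,255,0,0,-3,0,255,0,0,-1.5,0,255,0,0,0,0]
}}

```text
t: 6.1
eef_pos: [0.4308, 0.3195, 0.0204]
tool_rot: [-0.0, 0.731, 0.682, 0.001]
contact_force: [1.5, 0.4, -2.9]
gripper_width: 0.19
grasp_force: 108.7
```

Request:
{"op": "carry_out", "data": {
  "targets": [255,0,0,-1.5,0,255,0,0,-0.5,0,0,0,0,0,0,0,0,0,0,0,0,0,0,0,0,0,0,0,0,0,0,0,0,0,0,0,0,0,15,0,0,0,0,30,0,0,0,0,45,0,0,0,0,45,0,0,0,0,45,0]
}}

```text
t: 7.3
eef_pos: [0.4302, 0.3187, 0.1994]
tool_rot: [0.0, 0.731, 0.682, 0.0]
contact_force: [0.1, 1.1, 0.1]
gripper_width: 1.003
grasp_force: 0.0
```

Request:
{"op": "carry_out", "data": {
  "targets": [0,6.2,-40,0,-8.3,0,6.2,-40,0,-8.3,0,6.2,-40,0,-8.3,0,6.2,-40,0,-8.3,0,6.2,-40,0,-8.3,0,6.2,-40,0,-8.3,0,6.2,-40,0,-8.3,0,6.2,-40,0,-8.3,0,0,0,0,0]
}}

```text
t: 8.2
eef_pos: [0.4801, -0.0065, 0.198]
tool_rot: [0.001, 0.986, 0.164, 0.001]
contact_force: [0.3, 0.4, -1.2]
gripper_width: 1.001
grasp_force: 0.0
```

Run:
```python
from h import *
c=wcam(); save('w3',c['frame'])
t=imaging.read_camera('top'); save('t3',t['frame'])
```

```text
t 8.20 tcp [480.1  -6.5 198. ] closing deg -71.1 F [ 0.3  0.4 -1.2] w 1.001 gf 0.0
```

View pics/w3.png

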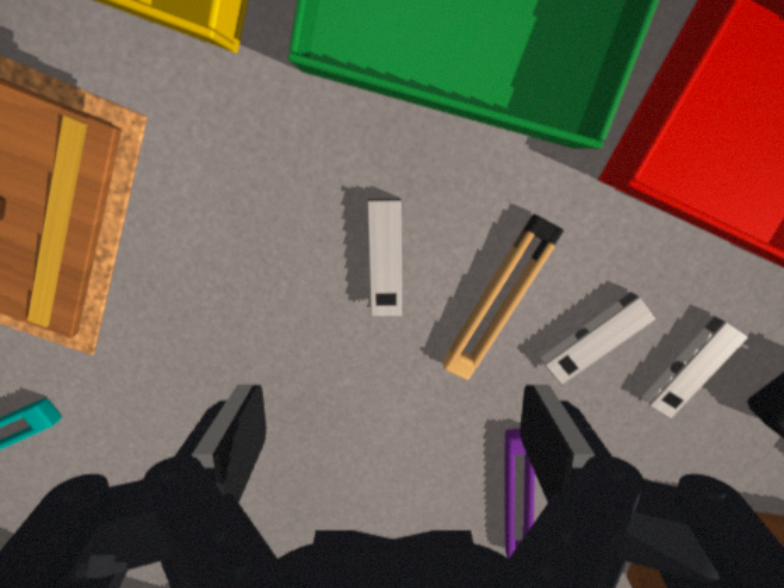

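Clip A is at (386,258), tongs A at (504,297), clip B at (600,338) and clip C at (698,368). The cover lies wholly on the cork mat at left, and the green tray is open at the top.

```bash
cat >> h.py <<'E'
def quad(c,n,p,z):
    k=toworld(c,np.array(p)/1.4,z).astype(np.float32); (_,_),(w,h),a=cv2.minAreaRect(k); 
    if w<h: w,h,a=h,w,a+90
    m=k.mean(0); print(n,'ctr %.0f %.0f size %.0f x %.0f long %.1f'%(*m,w,h,(a+90)%180-90))
def bmask(f,th=150): return cv2.morphologyEx(((f.min(2)>th)*255).astype(np.uint8),cv2.MORPH_CLOSE,np.ones((5,5)))
E
python3 - <<'E'
from h import *
c=wcam()
quad(c,'A',[(369,201),(400,201),(401,315),(373,315)],.016)
quad(c,'tA',[(532,213),(563,231),(470,378),(445,368)],.016)
quad(c,'B',[(546,368),(563,383),(656,318),(637,297)],.016)
quad(c,'C',[(652,406),(671,417),(747,337),(726,321)],.016)
b=bmask(c['frame'])
rect(c,b,(330,180,420,330),.016,'A');rect(c,b,(530,285,670,390),.016,'B');rect(c,b,(640,310,760,420),.016,'C')
quad(c,'greenfront',[(291,61),(606,145)],.045)
E
```

```text
t 8.30 tcp [479.8  -1.6 197.4] closing deg -70.5 F [-0.4  0.4 -0.5] w 1.002 gf 0.0
A ctr 478 4 size 87 x 22 long 20.4
tA ctr 477 -89 size 136 x 27 long -5.4
B ctr 472 -177 size 88 x 25 long -26.5
C ctr 475 -264 size 87 x 24 long -11.1
A ctr 478 -2 size 85 x 23 long-axis deg 19.8
B ctr 470 -183 size 87 x 23 long-axis deg -30.2
C ctr 473 -268 size 87 x 26 long-axis deg -12.5
greenfront ctr 590 -1 size 198 x 0 long -84.1
```

Request:
{"op": "carry_out", "data": {
  "targets": [0,-1.5,0,-45,0.2,0,0,0,-45,0,0,0,0,-45,0,0,0,0,-40,0,0,0,0,-14,0,0,0,0,-4.5,0,255,0,0,0,0,255,0,0,0,0,255,0,0,0,0,255,0,0,0,0,255,0,0,0,0,255,0,0,0,0,255,0,0,15,0,255,0,0,35,0,255,0,0,45,0],
  "newtons": 80
}}

```text
t: 9.85
eef_pos: [0.4771, -0.0009, 0.0986]
tool_rot: [0.0, 0.985, 0.172, -0.002]
contact_force: [0.8, -0.4, -0.4]
gripper_width: 0.253
grasp_force: 79.1
```

Request:
{"op": "carry_out", "data": {
  "targets": [255,44,13,0,-4,255,44,13,0,-4,255,44,13,0,-4,255,44,13,0,-4,255,0,0,0,0,255,0,0,-45,0,255,0,0,-32,0,255,0,0,-9,0,255,0,0,0,0,145,0,0,0,0,145,0,0,0,0,145,0,0,0,0,145,0,0,20,0,145,0,0,45,0,145,0,0,45,0,0,0,0,45,0]
}}

```text
t: 11.45
eef_pos: [0.6544, 0.0509, 0.1707]
tool_rot: [0.0, 0.999, 0.033, 0.0]
contact_force: [1.2, 0.7, 0.5]
gripper_width: 0.589
grasp_force: 0.0
```

Request:
{"op": "carry_out", "data": {
  "targets": [0,-26.2,-33.3,4,-4.8,0,-26.2,-33.3,4,-4.8,0,-26.2,-33.3,4,-4.8,0,-26.2,-33.3,4,-4.8,0,-26.2,-33.3,4,-4.8,0,-26.2,-33.3,4,-4.8,0,-26.2,-33.3,0,-4.8,0,0,0,0,0,0,0,0,0,0]
}}

```text
t: 12.35
eef_pos: [0.4708, -0.1825, 0.1925]
tool_rot: [-0.001, 0.966, -0.258, 0.001]
contact_force: [0.3, 0.3, -0.6]
gripper_width: 1.001
grasp_force: 0.0
```

Run:
```python
from h import *
c=wcam(); save('w4',c['frame']); b=bmask(c['frame'])
rect(c,b,(330,150,450,350),.016,'B')
```

```text
t 12.35 tcp [ 470.8 -182.5  192.5] closing deg -119.9 F [ 0.3  0.3 -0.6] w 1.001 gf 0.0
B ctr 470 -184 size 86 x 23 long-axis deg -30.5
```

View pics/w4.png

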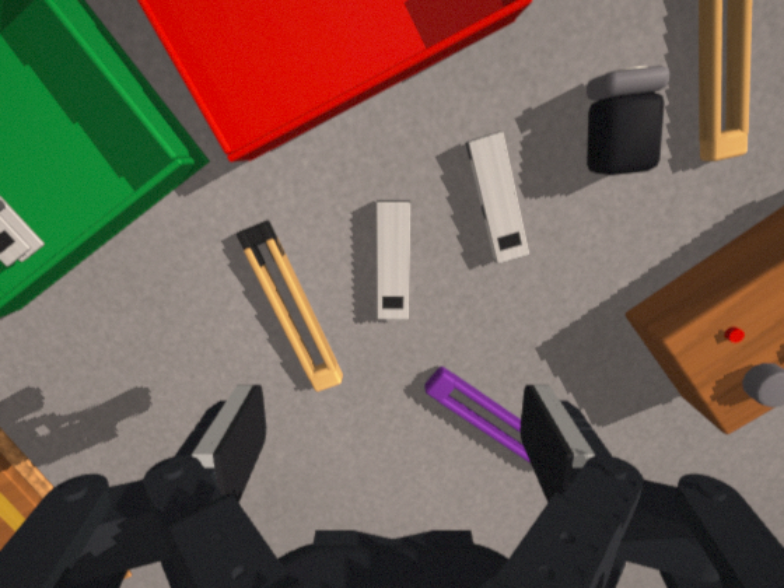

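Clip B is centred at (393,260), with clip C at (498,197) and the pot at (625,130). Clip A's end shows inside the green tray at left. I'll pick clip B.

Request:
{"op": "carry_out", "data": {
  "targets": [0,-0.5,-1,-45,-0.4,0,0,0,-45,0,0,0,0,-45,0,0,0,0,-36,0,0,0,0,-13,0,0,0,0,-4,0,255,0,0,0,0,255,0,0,0,0,255,0,0,0,0,255,0,0,0,0,255,0,0,0,0,255,0,0,15,0,255,0,0,35,0,255,0,0,45,0]
}}

```text
t: 13.8
eef_pos: [0.4693, -0.1824, 0.0986]
tool_rot: [0.0, 0.965, -0.26, -0.002]
contact_force: [0.8, 0.7, 0.7]
gripper_width: 0.253
grasp_force: 79.1
```

Request:
{"op": "carry_out", "data": {
  "targets": [255,31.3,30.7,0,5.7,255,31.3,30.7,0,5.7,255,31.3,30.7,0,5.7,255,31.3,30.7,0,5.7,255,31.3,30.7,0,5.7,255,31.3,30.7,0,5.7,255,0,0,0,0,255,0,0,-45,0,255,0,0,-32,0,255,0,0,-9,0,255,0,0,0,0,145,0,0,0,0,145,0,0,0,0,145,0,0,0,0,145,0,0,20,0,145,0,0,45,0,145,0,0,45,0,0,0,0,45,0]
}}

```text
t: 15.6
eef_pos: [0.6582, 0.0012, 0.1694]
tool_rot: [0.0, 0.999, 0.035, 0.0]
contact_force: [1.0, 0.2, -0.3]
gripper_width: 0.588
grasp_force: 0.0
```

Request:
{"op": "carry_out", "data": {
  "targets": [0,-23.1,-33.7,3,-2.1,0,-23.1,-33.7,3,-2.1,0,-23.1,-33.7,3,-2.1,0,-23.1,-33.7,3,-2.1,0,-23.1,-33.7,3,-2.1,0,-23.1,-33.7,3,-2.1,0,-23.1,-33.7,3,-2.1,0,-23.1,-33.7,3,-2.1,0,0,0,0,0,0,0,0,0,0]
}}

```text
t: 16.6
eef_pos: [0.4731, -0.2692, 0.192]
tool_rot: [-0.0, 0.994, -0.113, 0.001]
contact_force: [-0.1, 1.1, 0.2]
gripper_width: 1.001
grasp_force: 0.0
```

Run:
```python
from h import *
c=wcam(); save('w5',c['frame']); b=bmask(c['frame'])
rect(c,b,(330,150,450,350),.016,'C')
t=imaging.read_camera('top'); save('t5',t['frame']); b=bmask(t['frame']); rect(t,b,(515,298,553,355),.016,'Ctop')
```

```text
t 16.60 tcp [ 473.1 -269.2  192. ] closing deg -102.9 F [-0.1  1.1  0.2] w 1.001 gf 0.0
C ctr 472 -271 size 87 x 23 long-axis deg -12.4
Ctop none
```

Request:
{"op": "carry_out", "data": {
  "targets": [110,-0.5,-1.5,-45,0.4,110,0,0,-45,0,110,0,0,-35,0,110,0,0,-35,0,110,0,0,-15,0,110,0,0,-10,0,110,0,0,-3.2,0,255,0,0,0,0,255,0,0,0,0,255,0,0,0,0,255,0,0,0,0,255,0,0,0,0,255,0,0,15,0,255,0,0,35,0,255,0,0,45,0]
}}

```text
t: 18.2
eef_pos: [0.472, -0.2692, 0.0992]
tool_rot: [-0.0, 0.994, -0.108, -0.001]
contact_force: [1.4, 0.0, -0.3]
gripper_width: 0.249
grasp_force: 78.6
```

Request:
{"op": "carry_out", "data": {
  "targets": [255,31.5,36.9,0,2.7,255,31.5,36.9,0,2.7,255,31.5,36.9,0,2.7,255,31.5,36.9,0,2.7,255,31.5,36.9,0,2.7,255,31.5,36.9,0,2.7,255,0,0,0,0,255,0,0,-45,0,255,0,0,-32,0,255,0,0,-9,0,255,0,0,0,0,145,0,0,0,0,145,0,0,0,0,145,0,0,0,0,145,0,0,20,0,145,0,0,45,0,145,0,0,45,0,0,0,0,45,0]
}}

```text
t: 20.0
eef_pos: [0.6619, -0.0488, 0.1706]
tool_rot: [0.0, 0.999, 0.033, 0.0]
contact_force: [0.1, -0.4, -0.2]
gripper_width: 0.588
grasp_force: 0.0
```

Run:
```python
from h import *
c=wcam(); t=imaging.read_camera('top')
im=np.hstack([cv2.resize(c['frame'],(400,300)),cv2.resize(t['frame'][120:280,140:480],(400,300))]); im=np.vstack([im]);cv2.imwrite('pics/t6.png',im[:,:,::-1])
M=masks(t['frame'])
rect(t,cv2.bitwise_or(M['wood'],M['dark']),(425,282,462,366),.016,'toA');rect(t,M['wood'],(598,280,645,360),.016,'toB');rect(t,M['dark'],(560,300,602,345),.038,'pot')
```

```text
t 20.00 tcp [661.9 -48.8 170.6] closing deg -86.2 F [ 0.1 -0.4 -0.2] w 0.588 gf 0.0
toA ctr 476 -94 size 140 x 26 long-axis deg -8.3
toB ctr 483 -433 size 130 x 28 long-axis deg -17.2
pot ctr 475 -353 size 61 x 41 long-axis deg -24.7
```

View pics/t6.png

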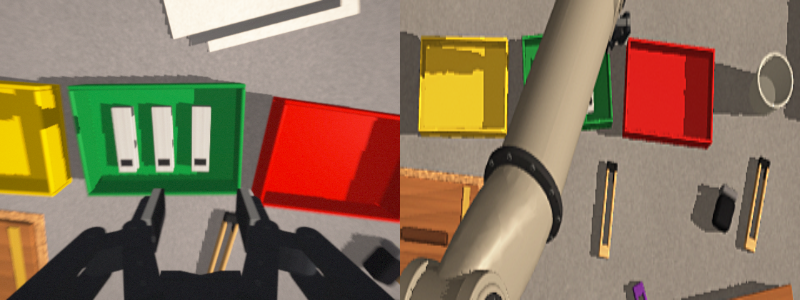

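All three clips lie flat inside the green tray. The tongs and pot haven't moved, so I'll go for tongs A next.

Request:
{"op": "carry_out", "data": {
  "targets": [0,-46,-11,6,-3,0,-46,-11,6,-3,0,-46,-11,6,-3,0,-46,-11,6,-3,0,0,0,0,0,0,0,0,0,0]
}}

```text
t: 20.7
eef_pos: [0.4777, -0.0923, 0.1921]
tool_rot: [-0.001, 0.997, -0.072, 0.001]
contact_force: [0.4, 0.2, -0.3]
gripper_width: 1.003
grasp_force: 0.0
```

Run:
```python
from h import *
c=wcam(); M=masks(c['frame'])
rect(c,M['wood'],(330,120,450,390),.016,'tA'); save('w7',c['frame'])
```

```text
t 20.70 tcp [477.7 -92.3 192.1] closing deg -98.2 F [ 0.4  0.2 -0.3] w 1.003 gf 0.0
tA ctr 470 -96 size 127 x 24 long-axis deg -8.6
```

View pics/w7.png

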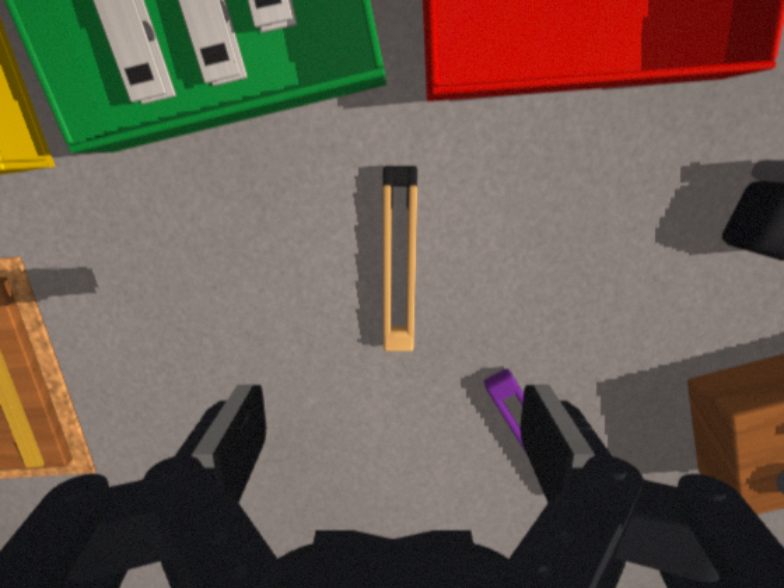

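Tongs A is at (400,258), about 3 mm to the right of centre, and the clips are flat in the green tray. I'll pick it.

Request:
{"op": "carry_out", "data": {
  "targets": [0,-1.5,-2.5,-45,-0.4,0,0,0,-45,0,0,0,0,-45,0,0,0,0,-36,0,0,0,0,-13,0,0,0,0,-4,0,255,0,0,0,0,255,0,0,0,0,255,0,0,0,0,255,0,0,0,0,255,0,0,0,0,255,0,0,15,0,255,0,0,35,0,255,0,0,45,0],
  "newtons": 60
}}

```text
t: 22.15
eef_pos: [0.4753, -0.0946, 0.0985]
tool_rot: [0.0, 0.997, -0.075, -0.002]
contact_force: [1.0, 0.8, 0.9]
gripper_width: 0.26
grasp_force: 59.2
```

Request:
{"op": "carry_out", "data": {
  "targets": [255,16.3,-11.7,3,7.85,255,16.3,-11.7,0,7.85,255,16.3,-11.7,0,7.85,255,16.3,-11.7,0,7.85,255,16.3,-11.7,0,7.85,255,16.3,-11.7,0,7.85,255,16.3,-11.7,0,7.85,255,16.3,-11.7,0,7.85,255,16.3,-11.7,0,7.85,255,16.3,-11.7,0,7.85,255,16.3,-11.7,0,7.85,255,16.3,-11.7,0,7.85,255,0,0,0,0,255,0,0,0,0]
}}

```text
t: 23.55
eef_pos: [0.6715, -0.2352, 0.101]
tool_rot: [-0.0, 0.735, 0.678, -0.0]
contact_force: [-0.2, 0.9, -0.1]
gripper_width: 0.26
grasp_force: 59.2
```

Run:
```python
from h import *
c=wcam(); t=imaging.read_camera('top')
im=np.hstack([cv2.resize(c['frame'],(400,300)),cv2.resize(t['frame'][120:280,140:480],(400,300))]);cv2.imwrite('pics/t8.png',im[:,:,::-1])
```

```text
t 23.55 tcp [ 671.5 -235.2  101. ] closing deg -4.6 F [-0.2  0.9 -0.1] w 0.260 gf 59.2
```

View pics/t8.png

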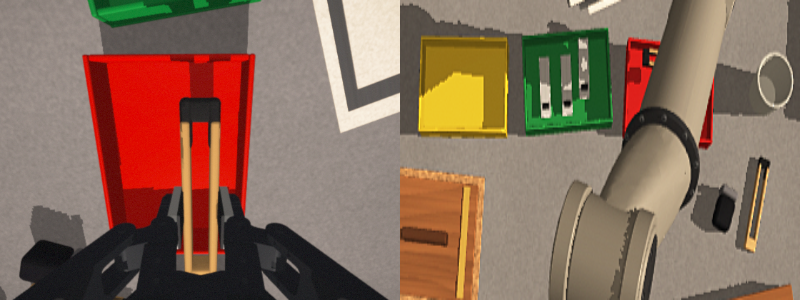

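Request:
{"op": "carry_out", "data": {
  "targets": [255,0,0,-45,0,255,0,0,-36,0,255,0,0,-9,0,255,0,0,0,0,145,0,0,0,0,145,0,0,0,0,145,0,0,0,0,145,0,0,20,0,145,0,0,45,0,145,0,0,45,0,0,0,0,45,0]
}}

```text
t: 24.75
eef_pos: [0.6719, -0.2352, 0.1681]
tool_rot: [0.0, 0.734, 0.679, -0.0]
contact_force: [0.6, -0.2, -0.2]
gripper_width: 0.587
grasp_force: 0.0
```

Run:
```python
from h import *
c=wcam(); t=imaging.read_camera('top')
im=np.hstack([cv2.resize(c['frame'],(400,300)),cv2.resize(t['frame'][130:210,220:420],(400,300))]);cv2.imwrite('pics/t9.png',im[:,:,::-1])
M=masks(t['frame']);rect(t,M['wood'],(598,280,645,360),.016,'toB');rect(t,M['dark'],(560,300,602,345),.038,'pot')
```

```text
t 24.75 tcp [ 671.9 -235.2  168.1] closing deg -4.4 F [ 0.6 -0.2 -0.2] w 0.587 gf 0.0
toB ctr 483 -433 size 130 x 28 long-axis deg -17.4
pot ctr 475 -353 size 61 x 41 long-axis deg -24.7
```

View pics/t9.png

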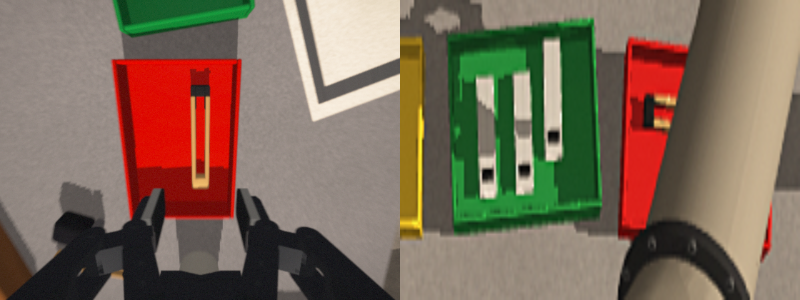

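Tongs A lies flat in the red tray. Clip C has slid about 2 cm towards the far wall but still looks inside; I'll check it later. Next is tongs B.

Request:
{"op": "carry_out", "data": {
  "targets": [110,-18.4,-20,2.4,7.7,110,-18.4,-20,2.4,7.7,110,-18.4,-20,2.4,7.7,110,-18.4,-20,2.4,7.7,110,-18.4,-20,2.4,7.7,110,-18.4,-20,2.4,7.7,110,-18.4,-20,2.4,7.7,110,-18.4,-20,2.4,7.7,110,-18.4,-20,2.4,7.7,110,-18.4,-20,2.4,7.7,110,0,0,0,0,110,0,0,0,0]
}}

```text
t: 26.05
eef_pos: [0.4876, -0.4357, 0.1901]
tool_rot: [0.0, 0.153, 0.988, 0.0]
contact_force: [1.1, 0.4, -0.3]
gripper_width: 0.566
grasp_force: 0.0
```

Run:
```python
from h import *
c=wcam(); M=masks(c['frame'])
rect(c,M['wood'],(310,100,470,420),.016,'tB'); rect(c,cv2.bitwise_or(M['dark'],M['wood']),(310,100,470,400),.016,'tBall')
```

```text
t 26.05 tcp [ 487.6 -435.7  190.1] closing deg 72.4 F [ 1.1  0.4 -0.3] w 0.566 gf 0.0
tB ctr 480 -437 size 128 x 24 long-axis deg -17.3
tBall ctr 485 -438 size 137 x 24 long-axis deg -17.3
```

Request:
{"op": "carry_out", "data": {
  "targets": [110,-1.8,-1.8,-45,0.3,110,0,0,-45,0,110,0,0,-45,0,110,0,0,-35,0,110,0,0,-13,0,110,0,0,-4,0,255,0,0,0,0,255,0,0,0,0,255,0,0,0,0,255,0,0,0,0,255,0,0,0,0,255,0,0,15,0,255,0,0,35,0,255,0,0,45,0]
}}

```text
t: 27.5
eef_pos: [0.485, -0.4361, 0.0985]
tool_rot: [-0.002, 0.149, 0.989, 0.001]
contact_force: [0.5, -0.7, -0.6]
gripper_width: 0.257
grasp_force: 59.9
```

Request:
{"op": "carry_out", "data": {
  "targets": [255,13.7,20.6,3,-7.7,255,13.7,20.6,0,-7.7,255,13.7,20.6,0,-7.7,255,13.7,20.6,0,-7.7,255,13.7,20.6,0,-7.7,255,13.7,20.6,0,-7.7,255,13.7,20.6,0,-7.7,255,13.7,20.6,0,-7.7,255,13.7,20.6,0,-7.7,255,13.7,20.6,0,-7.7,255,0,0,0,0,255,0,0,0,0]
}}

```text
t: 28.7
eef_pos: [0.6236, -0.2303, 0.1019]
tool_rot: [0.0, 0.731, 0.683, 0.0]
contact_force: [0.9, -0.6, 0.2]
gripper_width: 0.265
grasp_force: 59.9
```

Run:
```python
from h import *
c=wcam(); t=imaging.read_camera('top')
im=np.hstack([cv2.resize(c['frame'],(400,300)),cv2.resize(t['frame'][120:280,140:480],(400,300))]);cv2.imwrite('pics/t10.png',im[:,:,::-1])
M=masks(t['frame']);rect(t,M['dark'],(540,280,622,365),.038,'pot')
```

```text
t 28.70 tcp [ 623.6 -230.3  101.9] closing deg -3.9 F [ 0.9 -0.6  0.2] w 0.265 gf 59.9
pot ctr 475 -353 size 61 x 41 long-axis deg -24.7
```

View pics/t10.png

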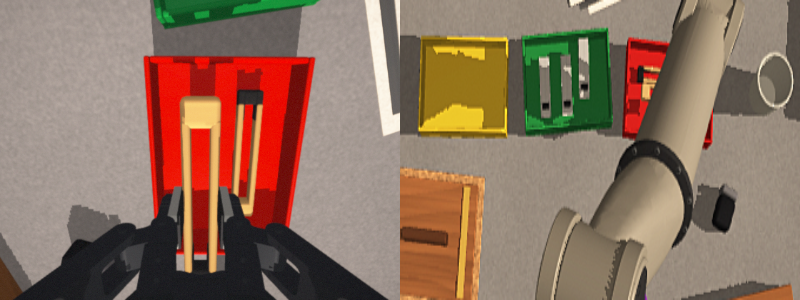

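The held tongs lines up over the left half of the red tray, beside tongs A. I'll lower and release.

Request:
{"op": "carry_out", "data": {
  "targets": [255,0,0,-45,0,255,0,0,-36,0,255,0,0,-8,0,255,0,0,0,0,145,0,0,0,0,145,0,0,0,0,145,0,0,0,0,145,0,0,20,0,145,0,0,45,0,145,0,0,45,0,0,0,0,45,0]
}}

```text
t: 29.9
eef_pos: [0.6231, -0.2311, 0.1691]
tool_rot: [0.0, 0.732, 0.681, -0.0]
contact_force: [0.3, -0.4, -0.6]
gripper_width: 0.588
grasp_force: 0.0
```

Request:
{"op": "carry_out", "data": {
  "targets": [0,-16.1,-13.5,2.7,7.7,0,-16.1,-13.5,2.7,7.7,0,-16.1,-13.5,2.7,7.7,0,-16.1,-13.5,2.7,7.7,0,-16.1,-13.5,2.7,7.7,0,-16.1,-13.5,2.7,7.7,0,-16.1,-13.5,2.7,7.7,0,-16.1,-13.5,2.7,7.7,0,-16.1,-13.5,2.7,7.7,0,0,0,0,0,0,0,0,0,0]
}}

```text
t: 31.0
eef_pos: [0.4784, -0.3527, 0.1918]
tool_rot: [0.0, 0.216, 0.976, 0.0]
contact_force: [0.6, -0.3, 0.2]
gripper_width: 1.001
grasp_force: 0.0
```

Run:
```python
from h import *
c=wcam(); M=masks(c['frame']); rect(c,M['dark'],(320,150,480,370),.038,'pot')
t=imaging.read_camera('top')
im=np.hstack([cv2.resize(c['frame'],(480,360)),cv2.resize(t['frame'][130:210,220:420],(320,360))]);cv2.imwrite('pics/t11.png',im[:,:,::-1])
```

```text
t 31.00 tcp [ 478.4 -352.7  191.8] closing deg 65.0 F [ 0.6 -0.3  0.2] w 1.001 gf 0.0
pot ctr 468 -357 size 51 x 35 long-axis deg -24.3
```

View pics/t11.png

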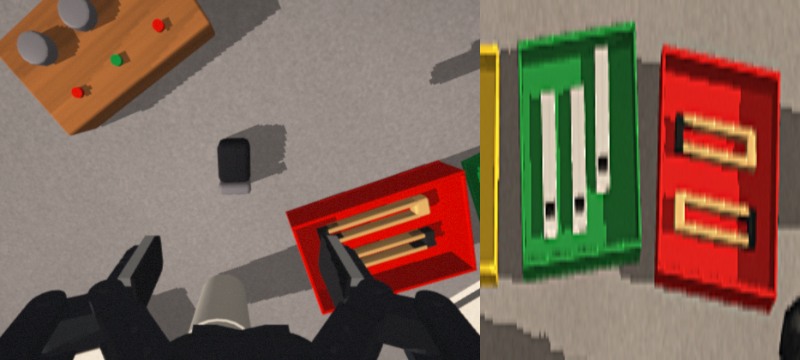

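Both tongs are down inside the red tray and all three clips are inside the green one. The pot is at about (235,165) in the left panel, with its lid towards the bottom. I'll pick it.

Request:
{"op": "carry_out", "data": {
  "targets": [50,-3.5,-4.4,-45,0.5,50,0,0,-45,0,50,0,0,-45,0,50,0,0,-35,0,50,0,0,-11,0,50,0,0,-3,0,255,0,0,0,0,255,0,0,0,0,255,0,0,0,0,255,0,0,0,0,255,0,0,0,0,255,0,0,15,0,255,0,0,40,0,255,0,0,45,0,255,0,0,45,0],
  "newtons": 60
}}

```text
t: 32.6
eef_pos: [0.4745, -0.3568, 0.1552]
tool_rot: [0.0, 0.211, 0.978, -0.0]
contact_force: [0.2, -1.3, -0.9]
gripper_width: 0.433
grasp_force: 60.9
```

Request:
{"op": "carry_out", "data": {
  "targets": [255,13.6,45.9,0,1.9,255,13.6,45.9,0,1.9,255,13.6,45.9,0,1.9,255,13.6,45.9,0,1.9,255,13.6,45.9,0,1.9,255,13.6,45.9,0,1.9,255,13.6,45.9,0,1.9,255,13.6,45.9,0,1.9,255,13.6,45.9,0,1.9,255,13.6,45.9,0,1.9,255,13.6,45.9,0,1.9,255,13.6,45.9,0,1.9,255,13.6,45.9,0,1.9,255,0,0,0,0,255,0,0,-45,0]
}}

```text
t: 34.1
eef_pos: [0.6564, 0.2442, 0.1147]
tool_rot: [0.006, -0.005, 1.0, 0.003]
contact_force: [1.3, 0.6, -0.1]
gripper_width: 0.439
grasp_force: 60.8
```

Request:
{"op": "carry_out", "data": {
  "targets": [255,0,0,-45,0,255,0,0,-35,0,255,0,0,-11,0,255,0,0,0,0,90,0,0,0,0,90,0,0,0,0,90,0,0,0,0,90,0,0,20,0,90,0,0,45,0,90,0,0,45,0,0,0,0,45,0]
}}

```text
t: 35.2
eef_pos: [0.6516, 0.2397, 0.1737]
tool_rot: [0.0, -0.004, 1.0, 0.0]
contact_force: [-0.0, 0.3, -0.2]
gripper_width: 0.795
grasp_force: 0.0
```

Request:
{"op": "carry_out", "data": {
  "targets": [0,-18.4,6.6,2,-7.9,0,-18.4,6.6,2,-7.9,0,-18.4,6.6,2,-7.9,0,-18.4,6.6,2,-7.9,0,-18.4,6.6,2,-7.9,0,-18.4,6.6,2,-7.9,0,-18.4,6.6,2,-7.9,0,-18.4,6.6,2,-7.9,0,-18.4,6.6,2,-7.9,0,-18.4,6.6,2,-7.9,0,-18.4,6.6,2,-7.9,0,-18.4,6.6,2,-7.9,0,0,0,0,0,0,0,0,0,0]
}}

```text
t: 36.6
eef_pos: [0.4311, 0.3192, 0.196]
tool_rot: [0.0, 0.732, 0.681, 0.001]
contact_force: [0.6, 0.2, 0.3]
gripper_width: 0.998
grasp_force: 0.0
```

Run:
```python
from h import *
c=wcam(); t=imaging.read_camera('top'); s=imaging.read_camera('scene')
M=masks(t['frame']); rect(t,M['dark'],(225,200,320,265),.043,'pot'); 
b=bmask(t['frame'])
rect(t,M['green'],(320,172,470,285),.045,'green')
im=np.vstack([np.hstack([cv2.resize(c['frame'],(400,300)),cv2.resize(s['frame'][205:300,165:425],(400,300))]),cv2.resize(t['frame'][130:210,140:420],(800,290))]);cv2.imwrite('pics/t12.png',im[:,:,::-1])
```

```text
t 36.60 tcp [431.1 319.2 196. ] closing deg -4.2 F [0.6 0.2 0.3] w 0.998 gf 0.0
pot ctr 648 239 size 53 x 35 long-axis deg 1.9
green ctr 657 1 size 200 x 148 long-axis deg -85.7
```

View pics/t12.png

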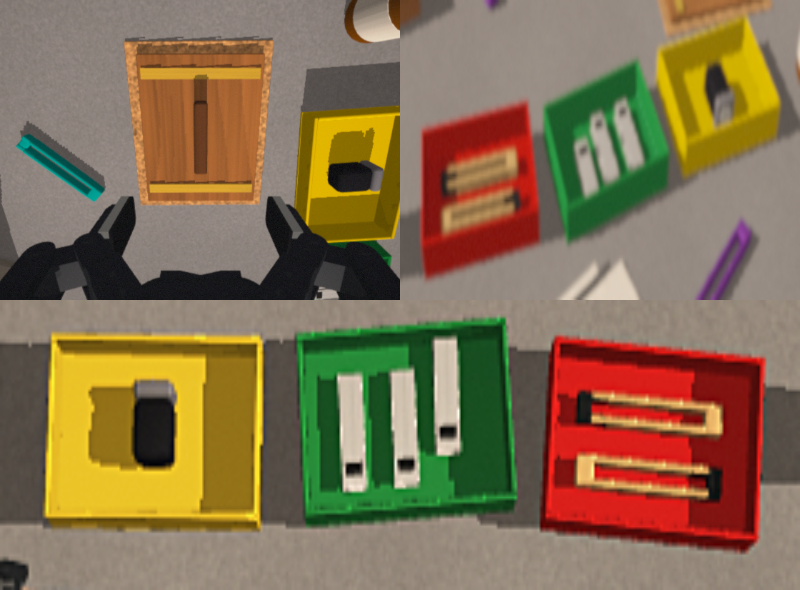

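Everything is well inside its tray: pot in yellow at (155,425), clips in green, tongs in red. The cover lies flat on the cork with the handle centred under the gripper. I'll fetch it.

Request:
{"op": "carry_out", "data": {
  "targets": [0,0,0,-45,0,0,0,0,-45,0,0,0,0,-45,0,0,0,0,-32,0,0,0,0,-10,0,0,0,0,0,0,255,0,0,0,0,255,0,0,0,0,255,0,0,0,0,255,0,0,0,0,255,0,0,0,0,255,0,0,0,0,255,0,0,0,0,255,0,0,15,0,255,0,0,40,0,255,0,0,45,0,255,0,0,45,0,255,0,0,0,0],
  "newtons": 110
}}

```text
t: 38.55
eef_pos: [0.4341, 0.3211, 0.1699]
tool_rot: [-0.0, 0.734, 0.679, 0.006]
contact_force: [1.0, 0.1, -4.1]
gripper_width: 0.189
grasp_force: 108.3
```

Run:
```python
from h import *
c=wcam(); t=imaging.read_camera('top'); M=masks(t['frame'])
c0=np.array([653,1])
# green tray rim: fit corners of hull, far edge only unaffected by side walls
m=np.zeros_like(M['green']); m[120:205,228:336]=M['green'][120:205,228:336]
k=max(cv2.findContours(m,cv2.RETR_EXTERNAL,cv2.CHAIN_APPROX_NONE)[0],key=cv2.contourArea)
w=toworld(t,k[:,0],.045)
import itertools
for name,sel,ax in (('far',(w[:,0]>700),1),('near',(w[:,0]<610)&(abs(w[:,1])<75),1),('left',(w[:,1]>80)&(abs(w[:,0]-655)<50),0),('right',(w[:,1]<-80)&(abs(w[:,0]-655)<50),0)):
    p=w[sel]; print(name,len(p), 'slope deg %.1f'%np.degrees(np.arctan(np.polyfit(p[:,ax],p[:,1-ax],1)[0])),'at axis',np.round(np.polyval(np.polyfit(p[:,ax],p[:,1-ax],1),[1,655][1-ax]),1))
```

```text
t 38.55 tcp [434.1 321.1 169.9] closing deg -4.4 F [ 1.   0.1 -4.1] w 0.189 gf 108.3
far 93 slope deg -2.7 at axis 726.5
near 56 slope deg -4.2 at axis 584.7
left 36 slope deg 4.7 at axis 99.7
right 36 slope deg 4.7 at axis -98.1
```

Request:
{"op": "carry_out", "data": {
  "targets": [255,22.6,-32,0,0.8,255,22.6,-32,0,0.8,255,22.6,-32,0,0.8,255,22.6,-32,0,0.8,255,22.6,-32,0,0.8,255,22.6,-32,0,0.8,255,22.6,-32,0,0.8,255,22.6,-32,0,0.8,255,22.6,-32,0,0.8,255,22.6,-32,0,0.8,255,0,0,0,0,255,0,0,-40,0,255,0,0,-40,0,255,0,0,-17,0,255,0,0,0,0,255,0,0,0,0]
}}

```text
t: 40.25
eef_pos: [0.6568, -0.0011, 0.0663]
tool_rot: [-0.0, 0.684, 0.729, -0.0]
contact_force: [-0.2, -0.0, -3.7]
gripper_width: 0.19
grasp_force: 113.0
```

Run:
```python
from h import *
c=wcam()
f=c['frame']; H,S,V=[a.astype(int) for a in cv2.split(cv2.cvtColor(f,cv2.COLOR_RGB2HSV))]
# +y front edge of cover top (z 62): scan columns for first wood pixel
w=(H<22)&(S>100)&(V>90)
e=[]
for x in range(150,420,10):
    r=np.where(w[:200,x])[0]
    if len(r)>20: e.append((x,r[0]))
q=toworld(c,np.array(e),.0615); print(np.round(q[::4],0).tolist())
```

```text
t 40.25 tcp [656.8  -1.1  66.3] closing deg 3.6 F [-0.2 -0.  -3.7] w 0.190 gf 113.0
[[596.0, 103.0], [612.0, 104.0], [628.0, 105.0], [644.0, 106.0], [661.0, 107.0], [677.0, 108.0], [693.0, 109.0]]
```

Request:
{"op": "carry_out", "data": {
  "targets": [255,0.5,3,0,0.3,255,0,0,-4,0,255,0,0,-2,0,255,0,0,-1,0,255,0,0,0,0,255,0,0,0,0]
}}

```text
t: 40.9
eef_pos: [0.6574, 0.002, 0.0595]
tool_rot: [-0.0, 0.683, 0.731, 0.0]
contact_force: [-1.2, 0.2, -1.5]
gripper_width: 0.191
grasp_force: 113.1
```

Request:
{"op": "carry_out", "data": {
  "targets": [255,0,0,-1,0,255,0,0,0,0,0,0,0,0,0,0,0,0,0,0,0,0,0,0,0,0,0,0,0,0,0,0,0,0,0,0,0,0,15,0,0,0,0,35,0,0,0,0,45,0,0,0,0,45,0,0,0,0,35,0,0,0,0,0,0,0,0,0,0,0]
}}

```text
t: 42.3
eef_pos: [0.6579, 0.0019, 0.2353]
tool_rot: [0.001, 0.683, 0.731, 0.001]
contact_force: [-1.4, 0.3, -0.1]
gripper_width: 1.001
grasp_force: 0.0
```

Run:
```python
from h import *
c=wcam(); M=masks(c['frame'])
rect(c,M['wood'],(230,70,550,440),.055,'coverW')
H,S,V=[a.astype(int) for a in cv2.split(cv2.cvtColor(c['frame'],cv2.COLOR_RGB2HSV))]
print('green visible px',(((H>45)&(H<80)&(S>120))).sum())
s=imaging.read_camera('scene'); H,S,V=[a.astype(int) for a in cv2.split(cv2.cvtColor(s['frame'],cv2.COLOR_RGB2HSV))]
g=((H>45)&(H<80)&(S>120)); g[:, :240]=0; r,cc=np.where(g); print('scene green',g.sum(),(cc.min(),cc.max(),r.min(),r.max()) if g.sum() else '')
g0=cv2.imread('pics/scene0.png'); H,S,V=[a.astype(int) for a in cv2.split(cv2.cvtColor(cv2.resize(g0,(560,420)),cv2.COLOR_BGR2HSV))]
g=((H>45)&(H<80)&(S>120)); g[:, :240]=0; r,cc=np.where(g); print('start green',g.sum(),cc.min(),cc.max(),r.min(),r.max())
```

```text
t 42.30 tcp [657.9   1.9 235.3] closing deg 3.9 F [-1.4  0.3 -0.1] w 1.001 gf 0.0
coverW ctr 657 -21 size 262 x 169 long-axis deg -86.2
green visible px 21
scene green 405 (np.int64(271), np.int64(338), np.int64(258), np.int64(280))
start green 370 272 337 259 280
```

Run:
```python
from h import *
c=wcam(); f=c['frame']; H,S,V=[a.astype(int) for a in cv2.split(cv2.cvtColor(f,cv2.COLOR_RGB2HSV))]
m=(((H>=6)&(H<26)&(S>70)&(S<225)&(V>60))*255).astype(np.uint8)
m=cv2.morphologyEx(m,cv2.MORPH_OPEN,np.ones((7,7)))
rect(c,m,(230,70,550,410),.055,'cover now')
g=cv2.cvtColor(cv2.resize(cv2.imread('pics/w1.png'),(560,420)),cv2.COLOR_BGR2HSV).astype(int); H,S,V=g[...,0],g[...,1],g[...,2]
m=(((H>=6)&(H<26)&(S>70)&(S<225)&(V>60))*255).astype(np.uint8)
m=cv2.morphologyEx(m,cv2.MORPH_OPEN,np.ones((7,7)))
from scipy.spatial.transform import Rotation as R
T=np.eye(4);T[:3,:3]=R.from_quat([.69,.723,-.001,0]).as_matrix();T[:3,3]=[.6605,.0,.2307];c['pose']=T@c['tool_from_camera']
rect(c,m,(230,70,550,410),.055,'cover start')
```

```text
t 42.40 tcp [656.7   2.1 232.7] closing deg 3.9 F [-0.9  0.4 -0.4] w 1.003 gf 0.0
cover now ctr 656 1 size 219 x 169 long-axis deg -86.1
cover start ctr 657 1 size 220 x 169 long-axis deg -86.6
```

```bash
python3 -c "
from station import bot
print(bot.hand_in())"
```

```text
the job is handed in; nothing more can be done
None
```

The job is done and handed in at about 42 s: both tongs are in the red tray, all three clips in the green and the one pot present (the other was absent) in the yellow. The cover is back flat on the green tray, within about 1 mm and 0.5° of where it started.

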